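# Roll a soil core onto the focus line and photograph it

## Task

Roll the longer of the two soil cores sideways across the photo board by pushing its top or its side with your fingertips, without picking it up, until it lies straight along the board's printed focus line with its middle over the line. Once it lies there, press the camera's release button all the way down and let it come up again. Leave the short core and the other loose things on and beside the board where they are.

Things in the scene. Friction and masses are not known exactly. Their poses are not given: they have to be found in the camera images.
- line_mid (a point): Middle of the black focus line on the photo board, a fixed pale grey sheet 320 (along x) x 360 (along y) x 8 mm flat on the bench; this point is on its upper face, 8 mm above the bench. The line is 3 mm wide, 260 mm long and runs along x of this point, with a short tick every 10 mm; z is up. The board is turned up to 17 degrees. A camera on a stand, fixed, looks at it from 0.3 m to the right.
- long_core: The longer soil core: clear tube 160 mm long, 40 mm in diameter, with pale caps 18 mm long, 42 mm in diameter; 0.2 to 0.34 kg. It lies left or right of the line, within 3 degrees of parallel. Origin on its axis at mid-length, 21 mm above the board; x is its axis, y and z turn as it rolls. Moved slowly it stops in a few mm and hardly turns aside; fingertips bearing down on its rear can jam it.
- short_core: The short soil core: the same tube and caps, 100 mm long over all; it lies on the board on the other side of the line. To be left alone. Origin on its axis at mid-length, x along its axis.
- release_top (a point): Centre of the top of the camera's release button: black, 28 mm in diameter, on a grey box 75 x 60 x 22 mm fixed on the bench left of the board. The top is 44 mm above the bench. It goes straight down 6 mm against a spring (1.5 N at first, 5 N all the way down) and comes up when let go.
- release (a joint): Travel of the release button in m: 0 up, 0.006 all the way down.
- scale_bar: Metal scale bar 16 x 150 x 6 mm lying on the board near the edge that faces the robot. Loose, to be left alone. Origin in the middle of its underside, its length along its y axis.
- spare_cap: Spare end cap, a pale disc 42 mm in diameter and 18 mm high, lying flat near the board's far edge. Loose, to be left alone. Origin in the middle of its underside.
- beaker: Small steel beaker 68 mm in diameter, 70 mm high, on the bench to the left of the board, farther out than the release button. Loose, to be left alone. Origin in the middle of its underside.
- jar: Amber jar 54 mm in diameter, 70 mm high, on the bench near the right front corner of the board. Loose, to be left alone. Origin in the middle of its underside.
Things that resemble listed ones, but are neither listed nor needed, are in the scene too. Leave any pink or turquoise look-alike of the part that bears release_top alone.

How it is judged:
By the outcome, as a careful person would: the job done as asked, in the order asked, and still so for the second after the job is handed in, with the robot touching nothing.
It also fails if it takes over 51 s, if anything falls off the work surface, if the arm or the gripper's body presses on something with over 40 N, if the wrist force passes 120 N, or if a joint passes its speed limit or range.

## Robot

A 7-joint arm with a two-finger parallel gripper is mounted at the origin on the work surface. World frame = base frame: x ahead of the robot, y to its left, z up, the work surface at z = 0. Lengths are in m, angles in rad, forces in N, time in s.
With the tool pointing down it reaches from about 0.425 to 0.925 m from the base axis. Payload 6.8 kg.
Tool frame: the origin (TCP) lies midway between the tips of the shut fingers; the grasp point (between the pads) lies 19 mm behind it; x points along the fingers, y is the direction in which the jaws open and shut, and the axes are right-handed (so a half turn about x gives the same grasp; the last joint's range is limited). The gripper opens to 85 mm and grips with 20 to 120 N. Pads are 22 mm wide; open, the fingers measure 114 mm over their backs; the gripper's body (76 mm by 85 mm) begins 54 mm behind the grasp point. The pads swing forward as they close: fully open they stand 13 mm farther back than shut.
Start: joints at [-1.289, 0.477, 0.022, 1.555, -0.011, 1.109, -0.083], TCP at [0.257, 0.624, 0.231] pointing down, gripper open.
Joint ranges: [-2.96, 2.96], [-0.34, 2.1], [-1.41, 1.46], [0.24, 2.44], [-1.37, 4.51], [0.17, 1.92], [-2.96, 2.96]. Speed limits (rad/s): [2.39, 2.39, 3.14, 3.14, 3.14, 3.14, 3.14].

## Interface

Orientations are given as a rotation vector (axis times angle).
In Python, from bench import r, viewer, nets gives the robot as it stands.
- The arm moves only by the shell command python3 -m pendant 'ROWS' [FORCE]. ROWS is JSON, one flat list of numbers, 5 for each row, row after row: the finger opening in mm, from 0 to 85.4, then the shift along the tool's x, y, z in mm, then the turn about the tool's x in rad. A call has 1 to 20 rows; each row shifts and turns the commanded pose from where the row before left it, along the tool's axes as they then stand; what a row does not reach is not made up. A row lasts 1/8 s, in which the tool goes at most 62.5 mm and 10.7 degrees, less where a joint would pass 70% of its speed; a pose out of reach is approached as far as the arm can. A call with a gripper value outside its range is refused whole. The fingers move at their own pace and stop on an object; FORCE is the grip in N (left out, the last holds). Time passes only in rows, so rows that do not move let the fingers close. It gives the time, the measured TCP pose, the force and the opening at its end, in the units of the state.
- r.get_obs(): the state, without advancing time (a new reading comes with each control period).
- viewer.grab_frame(name): name is "side" or "top"; returns (picture, depth): 480x640x3 uint8, red, green, blue; 480x640 float32, m along the optical axis (not along the pixel's ray), 0 where there is no reading.
- viewer.calibration(name): a dict with "mtx" (3x3 intrinsics, pixels), "world_to_cam" (4x4, takes a point from world to camera coordinates). Camera axes: x right, y up, looking along -z (the intrinsics and any distortion apply to the point x, -y, -z); pixel columns grow to the right and rows downward; lengths in m; the calibration is good to about 2 mm. A picture is of the moment at which its call begins. calibration takes no time and is no camera call.
- r.hand_in(): hands the job in, once; it reports no verdict.
Trained networks look in the newest picture that a camera, given by its name, has taken for a name from the list of things; names that differ only in an ending like _2 or _b are one class to them, and where a whole thing is asked for, a point or a joint stands for the part that bears it (a point fixed in the world has none). Each returns a list of dicts, best first, with "score" (0 to 1); they miss things now and then, are a little off and sometimes report something else, mostly with a low value. They report only what shows in the picture. A call takes as long as a camera call. They do not tell look-alikes from the thing itself.
- nets.look_for(name, camera): "location" ([x, y, z] in m, in world coordinates, good to about 4 mm: the middle of the surface that is visible of it).
- nets.silhouettes(name, camera): "mask" (480x640 bool, what is visible of it).
The state is a dict: "clock": time; "joints": joint angles; "qvel": joint speeds; "tau": joint torques, N m; "tcp_pos": TCP position; "orientation": TCP orientation; "contact_force": force on the tool from outside, world axes, zero at the start; "moment": the same for the moment, N m; "grip_width": finger opening in m.
Only numpy, scipy, OpenCV 4.12 (cv2) and the standard library are available. Lean on these libraries where they do the work, as an engineer would, in place of code of your own. Each camera call takes 0.05 s, during which the arm holds its last target. There are 200 camera calls.

## Working session

There is one attempt and no reset: what is moved stays moved. The work goes in short steps, Python scripts to look and compute and a shell command to move; the robot and the scene stay as the last step left them, time stands still between calls to the robot, and variables do not carry over. Pictures are saved under pics/ and viewed, about 8 in all and at most 12, crops included, and the job is handed in when it is done.

```bash
ls; mkdir -p pics; cat > h.py <<'E'
import numpy as np, cv2
from bench import r, viewer, nets
from scipy.spatial.transform import Rotation as R
def cal(c):
    k=viewer.calibration(c); return np.array(k["mtx"]),np.array(k["world_to_cam"]),k
def px(c,P):
    K,T,_=cal(c); p=(T@np.r_[P,1])[:3]; q=K@np.array([p[0],-p[1],-p[2]]); return q[:2]/q[2]
def ray(c,uv,z):
    K,T,_=cal(c); d=np.linalg.inv(K)@np.r_[uv,1]; d=np.array([d[0],-d[1],-d[2]])
    Ti=np.linalg.inv(T); o=Ti[:3,3]; w=Ti[:3,:3]@d; return o+w*(z-o[2])/w[2]
def save(n,im): cv2.imwrite("pics/"+n,cv2.cvtColor(im,cv2.COLOR_RGB2BGR))
E
python3 - <<'E'
from h import *
o=r.get_obs(); print({k:np.round(v,3) for k,v in o.items()}); print(R.from_rotvec(o["orientation"]).as_matrix().round(3))
for c in("top","side"):
    im,d=viewer.grab_frame(c); save(c+"1.png",im); K,T,k=cal(c); print(c,k.keys(),K.round(1).tolist(),np.linalg.inv(T).round(3).tolist())
    for n in("long_core","short_core","release_top","scale_bar","spare_cap","beaker","jar"):
        print(n,[(round(x["score"],2),np.round(x["location"],3).tolist(),px(c,x["location"]).astype(int).tolist()) for x in nets.look_for(n,c)[:4]])
E
```

```text
pics
{'clock': np.float64(0.0), 'joints': array([-1.289,  0.478,  0.022,  1.556, -0.011,  1.109, -0.083]), 'qvel': array([ 0.   , -0.   , -0.001, -0.001, -0.001,  0.   , -0.   ]), 'tau': array([-1.0000e-03, -5.9646e+01,  1.6080e+00, -2.8120e+01,  1.2000e-02,
        9.0000e-03,  0.0000e+00]), 'tcp_pos': array([0.256, 0.624, 0.23 ]), 'orientation': array([ 0.304,  1.549, -0.307]), 'contact_force': array([-0.083, -0.415, -0.608]), 'moment': array([-0.061, -0.07 ,  0.042]), 'grip_width': np.float64(0.085)}
[[-0.001  0.38   0.925]
 [-0.002  0.925 -0.38 ]
 [-1.    -0.002  0.   ]]
top dict_keys(['mtx', 'world_to_cam']) [[533.5, 0.0, 312.0], [0.0, 533.5, 243.3], [0.0, 0.0, 1.0]] [[0.006, 0.997, -0.078, 0.407], [-1.0, 0.004, -0.015, 0.072], [-0.015, 0.078, 0.997, 1.225], [0.0, 0.0, 0.0, 1.0]]
long_core []
short_core [(0.85, [0.567, -0.065, 0.046], [382, 213])]
release_top [(0.53, [0.384, 0.368, 0.043], [186, 294]), (0.5, [0.476, 0.509, 0.047], [123, 252]), (0.44, [0.683, 0.295, 0.046], [221, 161]), (0.41, [0.525, 0.369, 0.044], [186, 231])]
scale_bar [(0.63, [0.426, 0.045, 0.017], [331, 276]
[... 300 characters left out ...]
 [[1.0, 0.016, -0.021, 0.462], [-0.026, 0.719, -0.694, -0.841], [0.004, 0.694, 0.72, 0.996], [0.0, 0.0, 0.0, 1.0]]
long_core [(0.67, [0.569, 0.065, 0.044], [359, 243])]
short_core [(0.46, [0.54, -0.068, 0.052], [350, 285]), (0.25, [0.518, 0.021, 0.009], [338, 267])]
release_top [(0.6, [0.521, 0.361, 0.047], [334, 163]), (0.57, [0.479, 0.502, 0.043], [317, 133]), (0.56, [0.684, 0.289, 0.045], [397, 180]), (0.53, [0.38, 0.358, 0.04], [281, 166])]
scale_bar [(0.85, [0.427, 0.037, 0.016], [298, 261]), (0.68, [0.523, 0.019, 0.012], [340, 267])]
spare_cap [(0.55, [0.698, -0.045, 0.023], [420, 284])]
beaker [(0.88, [0.669, 0.389, 0.048], [388, 155])]
jar [(0.96, [0.296, -0.331, 0.059], [224, 397])]
```

View pics/top1.png

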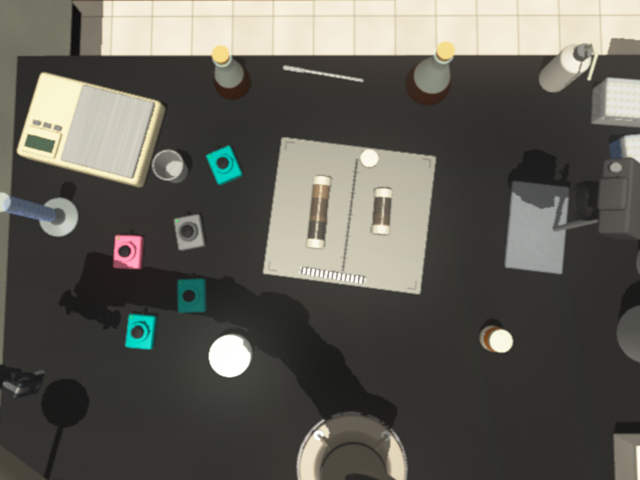

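View pics/side1.png

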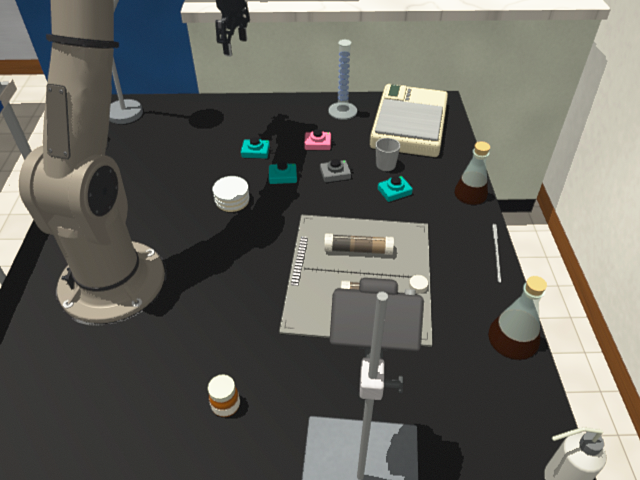

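Candidates in the top picture:
- **Release button:** grey box at (189,232). The look-alikes are pink at (127,250) and turquoise at (224,164), (191,295) and (140,331). I choose the grey one.
- **Long core:** (319,212), left of the line. The short core is at (382,211).
- **Focus line:** runs from about (355,158) to (345,272).

Next I measure and check in one crop.

```bash
cat >> h.py <<'E'
def rect(im,c,z,x0,x1,y0,y1,s=0.0005):
    # rows: x decreasing, cols: y decreasing
    W,H=int((y1-y0)/s),int((x1-x0)/s)
    src=np.float32([px(c,[x1,y1,z]),px(c,[x1,y0,z]),px(c,[x0,y0,z]),px(c,[x0,y1,z])])
    M=cv2.getPerspectiveTransform(src,np.float32([[0,0],[W,0],[W,H],[0,H]]))
    return cv2.warpPerspective(im,M,(W,H),flags=cv2.INTER_CUBIC)
def line(im):
    # fit of dark line pixels in board, between cores
    g=cv2.cvtColor(im,cv2.COLOR_RGB2GRAY); m=g*0
    cv2.fillPoly(m,[np.int32([[343,165],[364,165],[355,264],[336,264]])],1)
    v,u=np.nonzero((g<110)&(m>0)); P=np.array([ray("top",(a,b),0.008)[:2] for a,b in zip(u,v)])
    vx,vy,a,b=cv2.fitLine(np.float32(P),cv2.DIST_HUBER,0,0.01,0.01).ravel()
    if vx<0: vx,vy=-vx,-vy
    return np.array([a,b]),np.array([vx,vy]),len(P)
E
python3 - <<'E'
from h import *
im,d=viewer.grab_frame("top"); p,v,n=line(im); print("line",p,v,np.degrees(np.arctan2(v[1],v[0])),n)
for nme in("long_core","short_core","release_top"):
    for x in nets.silhouettes(nme,"top")[:5]:
        m=x["mask"]; c,s,a=cv2.minAreaRect(np.argwhere(m)[:,::-1].astype(np.float32)); print(nme,round(x["score"],2),np.round(c,1),np.round(s,1),round(a,1),ray("top",c,0.029 if "core" in nme else .044).round(4))
a=cv2.resize(im[140:300,170:450],None,fx=2.85,fy=2.85,interpolation=cv2.INTER_CUBIC); save("crop2.png",a)
E
```

```text
line [ 0.6469917  -0.00509282] [ 0.9913208  -0.13146521] -7.55427 5
long_core 0.75 [317.5 212.3] [19.6 73.4] 7.1 [0.5706 0.0783 0.029 ]
short_core 0.75 [381.4 211.7] [19.2 46.3] 3.6 [ 0.5724 -0.0659  0.029 ]
release_top 0.59 [123. 251.] [10. 12.] 90.0 [0.48   0.5113 0.044 ]
release_top 0.58 [136.  332.5] [11. 12.] 90.0 [0.3004 0.4765 0.044 ]
```

View pics/crop2.png

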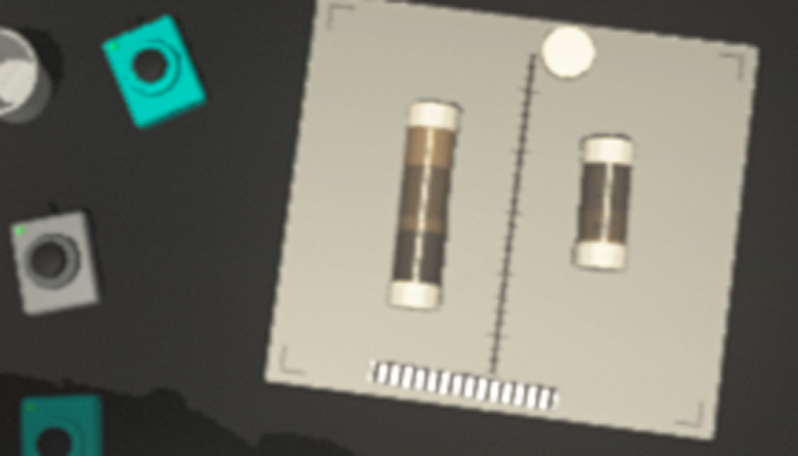

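The crop shows the line from (357,159) to (343,271), the long core with cap centres at about (322,180) and (315,244), and the grey release button at (188,230.5).

```bash
cat >> h.py <<'E'
def line(im,e0=(357.0,159.3),e1=(342.6,270.9)):
    g=255.-cv2.cvtColor(im,cv2.COLOR_RGB2GRAY); P=[]
    for v in range(162,268):
        u=e0[0]+(e1[0]-e0[0])*(v-e0[1])/(e1[1]-e0[1]); c=np.arange(int(u)-4,int(u)+6); w=g[v,c]; w=np.clip(w-np.median(w)-8,0,None)
        if w.sum()>15 and v>176: P.append(ray("top",((w*c).sum()/w.sum(),v),0.008)[:2])
    P=np.array(P); vx,vy,a,b=cv2.fitLine(np.float32(P),cv2.DIST_HUBER,0,0.001,0.001).ravel()
    if vx<0: vx,vy=-vx,-vy
    p=np.array([a,b]); v=np.array([vx,vy]); res=(P-p)@[-vy,vx]
    print("line",p.round(4),"deg",np.degrees(np.arctan2(vy,vx)).round(2),len(P),"std",res.std().round(5)); return p,v
def core(im,uv,p,v):
    # bright caps near uv(list of 2) -> axis points at z=.029, report vs line
    g=cv2.cvtColor(im,cv2.COLOR_RGB2GRAY); out=[]
    for (a,b) in uv:
        m=(g>215).astype(np.uint8); n,l,s,c=cv2.connectedComponentsWithStats(m)
        i=min((i for i in range(1,n) if s[i,4]>25),key=lambda i:np.hypot(*(c[i]-[a,b]))); out.append(ray("top",c[i],0.029)[:2]); print("cap",c[i].round(1),s[i].tolist())
    out=np.array(out); n=np.array([-v[1],v[0]]); mid=out.mean(0); d=out[0]-out[1]
    print("mid",mid.round(4),"cap dist",np.linalg.norm(d).round(4),"offset from line",((out-p)@n).round(4),"along",((mid-p)@v).round(4),"rel deg",np.degrees(np.arctan2(d@n,d@v)).round(2)); return mid
E
python3 - <<'E'
from h import *
im,d=viewer.grab_frame("top"); p,v=line(im); m=core(im,[(322,180),(315,244)],p,v)
print("line mid",[ray("top",e,.008).round(4) for e in((357.0,159.3),(342.6,270.9))])
print("btn",ray("top",(187.9,230.5),.044))
o=r.get_obs(); print(o["clock"])
Rm=R.from_rotvec(o["orientation"]).as_matrix()
n=np.array([-v[1],v[0]]); t=np.r_[m+n*0.075,0.16]; print("target",t,"tool shift",Rm.T@(t-o["tcp_pos"]),"turn",np.arctan2(Rm[1,1],Rm[0,1])-np.arctan2(v[1],v[0]))
E
```

```text
line [0.5329 0.0093] deg -7.18 91 std 0.00024
cap [321.  179.8] [315, 176, 14, 8, 95]
cap [314.5 243. ] [308, 239, 14, 9, 110]
mid [0.573  0.0776] cap dist 0.1446 offset from line [0.0748 0.0708] along 0.0313 rel deg 1.58
line mid [array([ 0.6973, -0.0125,  0.008 ]), array([0.4392, 0.0205, 0.008 ])]
btn [0.52655497 0.36715935 0.044     ]
1.05
target [0.5823765  0.15201584 0.16      ] tool shift [ 0.07128946 -0.31307264  0.48093123] turn 1.3063041154822925
```

```bash
python3 -m pendant '[70,7,-31,48,0, 70,7,-31,48,0, 70,7,-31,48,0, 70,7,-31,48,0, 70,7,-31,48,0, 70,7,-31,48,0, 70,7,-31,48,0, 70,7,-31,48,0, 70,7,-31,48,0, 70,7,-31,48,0, 70,0,0,0,0.186, 70,0,0,0,0.186, 70,0,0,0,0.186, 70,0,0,0,0.186, 70,0,0,0,0.186, 70,0,0,0,0.186, 70,0,0,0,0.186, 70,0,0,0,0]' 40
cat >> h.py <<'E'
def plan(t,v):
    o=r.get_obs(); Rm=R.from_rotvec(o["orientation"]).as_matrix()
    print("clock",o["clock"],"tcp",o["tcp_pos"].round(4),"F",o["contact_force"].round(1),"grip",o["grip_width"].round(4))
    print("tool x",Rm[:,0].round(3),"shift mm",(1000*Rm.T@(np.array(t)-o["tcp_pos"])).round(1),"turn",np.round(np.arctan2(Rm[1,1],Rm[0,1])-np.arctan2(v[1],v[0]),4))
E
python3 - <<'E'
from h import *
plan([.5824,.1520,.16],[np.cos(np.radians(7.18)),-np.sin(np.radians(7.18))])
E
```

```text
clock: 3.3
tcp_pos: [0.5827, 0.1555, 0.1613]
orientation: [1.296, 1.15, -1.296]
contact_force: [-1.0, 0.0, -0.2]
grip_width: 0.0698Traceback (most recent call last):
  File "<stdin>", line 2, in <module>
  File "h.py", line 45, in plan
    print("clock",o["clock"],"tcp",o["tcp_pos"].round(4),"F",o["contact_force"].round(1),"grip",o["grip_width"].round(4))
                                                                                                ^^^^^^^^^^^^^^^^^^^^^
AttributeError: 'float' object has no attribute 'round'
```

```bash
sed -i 's/o\["grip_width"\].round(4)/round(float(o["grip_width"]),4)/' h.py
cat >> h.py <<'E'
V=np.array([np.cos(np.radians(7.18)),-np.sin(np.radians(7.18))]); N=np.array([-V[1],V[0]])
E
python3 - <<'E'
from h import *
plan(np.r_[np.array([.573,.0776])+N*.068,.016],V)
E
```

```text
clock 3.3 tcp [0.5827 0.1555 0.1613] F [-1.   0.  -0.2] grip 0.0698
tool x [ 0. -0. -1.] shift mm [1.453e+02 1.000e-01 1.050e+01] turn 0.0063
```

```bash
python3 -m pendant '[70,40,0,0,0.006, 70,40,0,0,0, 70,40,0,0,0, 70,15,0,0,0, 70,10,0,0,0, 70,0,0,10,0, 70,0,0,10,0, 70,0,0,8,0, 70,0,0,5,0, 70,0,0,5,0, 70,0,0,5,0, 70,0,0,5,0, 70,0,0,5,0, 70,0,0,5,0, 70,0,0,5,0, 70,0,0,5,0, 70,0,0,5,0, 70,0,0,0,0, 70,0,0,0,0]'
python3 - <<'E'
from h import *
plan([.573,.0776,.016],V)
im,d=viewer.grab_frame("top"); save("top3.png",cv2.resize(im[150:300,260:450],None,fx=4,fy=4,interpolation=cv2.INTER_CUBIC)); line(im)
E
```

```text
clock: 5.68
tcp_pos: [0.5734, 0.083, 0.0163]
orientation: [1.302, 1.147, -1.302]
contact_force: [1.0, 0.4, 0.3]
grip_width: 0.0701
clock 5.675 tcp [0.5734 0.083  0.0163] F [1.  0.4 0.3] grip 0.0701
tool x [-0.  0. -1.] shift mm [0.3 0.2 5.4] turn -0.0016
line [0.5337 0.011 ] deg -8.1 91 std 0.00233
```

View pics/top3.png

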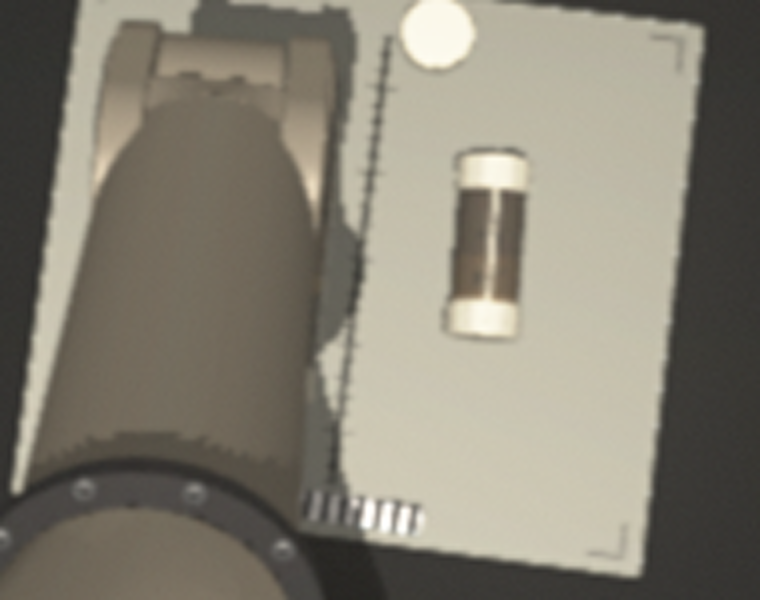

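The wrist hides the core from the top camera. I'll look from the side.

```bash
python3 - <<'E'
from h import *
im,d=viewer.grab_frame("side"); save("side4.png",cv2.resize(im[190:350,270:450],None,fx=3.7,fy=3.7,interpolation=cv2.INTER_CUBIC))
print([(round(x["score"],2),np.round(x["location"],3).tolist()) for x in nets.look_for("long_core","side")])
E
```

```text
[(0.81, [0.565, 0.036, 0.041]), (0.51, [0.295, -0.327, 0.061])]
```

View pics/side4.png

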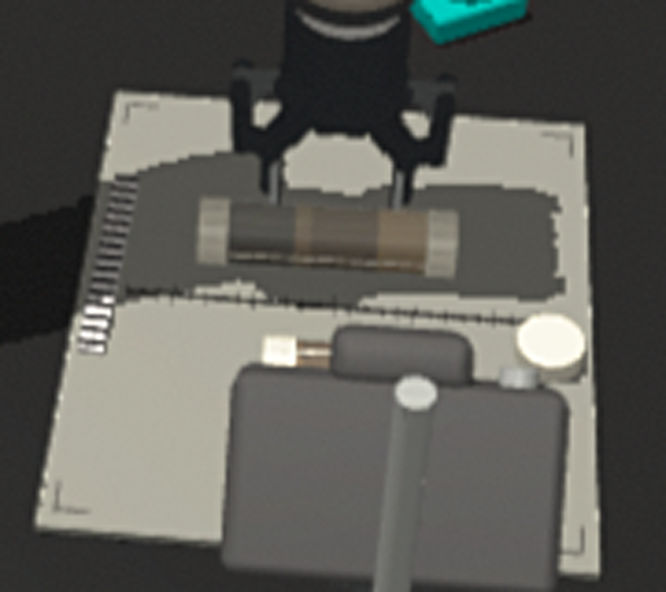

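```bash
cat >> h.py <<'E'
def sidecore():
    from scipy.optimize import least_squares
    im,d=viewer.grab_frame("side"); s=nets.silhouettes("long_core","side"); K,T,_=cal("side"); Ti=np.linalg.inv(T)
    m=cv2.erode(s[0]["mask"].astype(np.uint8),np.ones((3,3)))>0; v,u=np.nonzero(m&(d>0)); D=d[v,u]
    c=np.linalg.inv(K)@np.stack([u*D,v*D,D]); P=(Ti@np.stack([c[0],-c[1],-c[2],np.ones_like(D)]))[:3].T
    P=P[(P[:,2]>.012)&(P[:,2]<.065)]
    o=np.array([.5329,.0093]); a=(P[:,:2]-o)@V; b=(P[:,:2]-o)@N; k=a.mean()
    f=lambda q:np.hypot(b-q[0]-q[1]*(a-k),P[:,2]-q[2])-.0203
    q=least_squares(f,[b.mean()+.01,0.029,.029],loss="soft_l1",f_scale=.001).x
    print("side core: score",round(s[0]["score"],2),"n",len(P),"offset at mid",q[0].round(4),"rel deg",np.degrees(q[1]).round(2),"zc",q[2].round(4),"along",[np.percentile(a,i).round(4) for i in(1,50,99)])
    # line seen by side camera, z=.008
    g=255.-cv2.cvtColor(im,cv2.COLOR_RGB2GRAY); L=[]
    for x in range(306,410):
        y=268.4+(277.0-268.4)*(x-303.8)/(411.9-303.8); r_=np.arange(int(y)-4,int(y)+6); w=g[r_,x]; w=np.clip(w-np.median(w)-8,0,None)
        if w.sum()>15: L.append((ray("side",(x,(w*r_).sum()/w.sum()),.008)[:2]-o))
    L=np.array(L); print("side line offset",np.median(L@N).round(4),"slope deg",np.degrees(np.polyfit(L@V,L@N,1)[0]).round(2),len(L))
    return im
E
python3 - <<'E'
from h import *
sidecore()
E
```

```text
Traceback (most recent call last):
  File "h.py", line 51, in sidecore
    m=cv2.erode(s[0]["mask"].astype(np.uint8),np.ones((3,3)))>0; v,u=np.nonzero(m&(d>0)); D=d[v,u]
                ~^^^
IndexError: list index out of range
```

```bash
sed -i 's/    im,d=viewer.grab_frame("side"); s=nets.silhouettes("long_core","side"); K/    for _ in range(4):\n        im,d=viewer.grab_frame("side"); s=nets.silhouettes("long_core","side")\n        if s: break\n    K/' h.py
python3 - <<'E'
from h import *
sidecore()
E
```

```text
side core: score 0.82 n 1022 offset at mid 0.0394 rel deg 1.32 zc 0.0283 along [np.float64(-0.0482), np.float64(0.0282), np.float64(0.1019)]
side line offset 0.0014 slope deg -2.58 102
```

```bash
python3 -m pendant '[70,0,0,3,0, 70,0,0,3,0, 70,0,0,3,0, 70,0,0,3,0, 70,0,0,3,0, 70,0,0,3,0, 70,0,0,2,0, 70,0,0,1,0, 70,0,0,0,0, 70,0,0,0,0]'
python3 - <<'E'
from h import *
sidecore(); o=r.get_obs(); print(o["clock"],"tcp off",(o["tcp_pos"][:2]-[.5329,.0093])@N,o["contact_force"].round(1))
E
```

```text
clock: 7.28
tcp_pos: [0.5708, 0.0621, 0.0163]
orientation: [1.302, 1.147, -1.302]
contact_force: [0.6, -0.8, 0.5]
grip_width: 0.0699
side core: score 0.58 n 1081 offset at mid 0.0252 rel deg 1.57 zc 0.0288 along [np.float64(-0.047), np.float64(0.027), np.float64(0.1033)]
side line offset 0.0011 slope deg -0.05 103
7.375 tcp off 0.057127601359318644 [ 0.8  0.4 -0.4]
```

```bash
python3 - <<'E'
from h import *
o=np.array([.5329,.0093]); plan(np.r_[o+V*.029+N*.0252,.09],V)
E
```

```text
clock 7.375 tcp [0.5708 0.0621 0.0163] F [ 0.8  0.4 -0.4] grip 0.0701
tool x [-0.  0. -1.] shift mm [-73.7  -1.9  31.9] turn -0.0015
```

```bash
python3 -m pendant '[70,0,0,-8,0, 70,0,0,-8,0, 85,-37,0,0,0, 85,-37,0,0,0, 85,0,-2,24,0, 85,0,0,24,0, 85,0,0,0,-0.18, 85,0,0,0,-0.18, 85,0,0,0,-0.18, 85,0,0,0,-0.18, 85,0,0,0,-0.18, 85,0,0,0,0]'
python3 - <<'E'
from h import *
sidecore(); o=np.array([.5329,.0093]); plan(np.r_[o+V*.029+N*.0252,.009],V)
E
```

```text
clock: 8.88
tcp_pos: [0.5649, 0.0311, 0.0904]
orientation: [0.625, 1.479, -0.624]
contact_force: [0.3, 1.0, 0.3]
grip_width: 0.0847
side core: score 0.61 n 1014 offset at mid 0.0249 rel deg 1.27 zc 0.0285 along [np.float64(-0.0462), np.float64(0.0289), np.float64(0.103)]
side line offset 0.0007 slope deg -0.08 104
clock 8.975 tcp [0.5648 0.0308 0.0903] F [-1.2 -1.2 -0.7] grip 0.085
tool x [ 0.  0. -1.] shift mm [81.3 -0.1  0.2] turn 0.8949
```

```bash
python3 -m pendant '[85,25,0,0,0, 85,25,0,0,0, 85,20,0,0,0, 85,11,0,0,0, 85,0,0,0,0.06, 85,0,0,0,0.05, 85,0,0,0,0.03, 85,0,0,0,0.02, 85,0,0,0,0]'
python3 - <<'E'
from h import *
im=sidecore(); save("side5.png",cv2.resize(im[190:350,270:450],None,fx=3.7,fy=3.7,interpolation=cv2.INTER_CUBIC)); o=np.array([.5329,.0093]); plan(np.r_[o+V*.029+N*.0252,.009],V); print(r.get_obs()["moment"])
E
```

```text
clock: 10.1
tcp_pos: [0.5649, 0.0306, 0.0095]
orientation: [0.747, 1.438, -0.747]
contact_force: [0.1, -0.0, -0.8]
grip_width: 0.0847
side core: score 0.88 n 732 offset at mid 0.0258 rel deg 1.15 zc 0.0288 along [np.float64(-0.0488), np.float64(0.052), np.float64(0.1041)]
side line offset 0.0007 slope deg -0.27 103
clock 10.2 tcp [0.565  0.0306 0.0095] F [0.5 0.3 0.1] grip 0.0851
tool x [ 0.001  0.    -1.   ] shift mm [ 0.5 -0.1 -0.2] turn 0.7386
[ 0.02041539 -0.07000614  0.05218256]
```

View pics/side5.png

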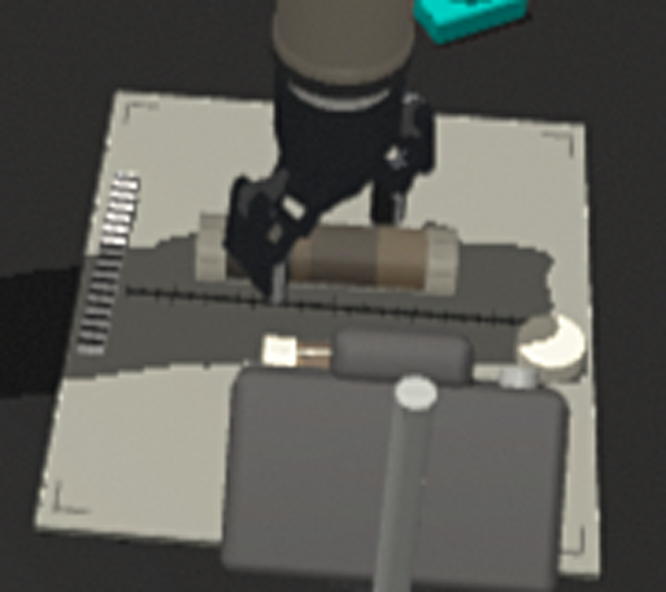

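The fingers straddle the core as planned, near finger at crop (275,285) and far finger at (390,210). I'll turn on in small steps.

```bash
python3 -m pendant '[85,0,0,0,0.02, 85,0,0,0,0.02, 85,0,0,0,0.02, 85,0,0,0,0]'
python3 - <<'E'
from h import *
sidecore();plan([.565,.0306,.0095],V); print(r.get_obs()["moment"])
E
```

```text
clock: 10.7
tcp_pos: [0.5648, 0.0305, 0.0094]
orientation: [0.793, 1.421, -0.793]
contact_force: [-0.2, 0.2, 2.2]
grip_width: 0.0849
side core: score 0.81 n 696 offset at mid 0.0246 rel deg -1.93 zc 0.0284 along [np.float64(-0.0483), np.float64(0.0532), np.float64(0.103)]
side line offset 0.0007 slope deg -0.21 104
clock 10.8 tcp [0.5648 0.0305 0.0093] F [-0.3  0.4  2.9] grip 0.0848
tool x [ 0.  0. -1.] shift mm [-0.2  0.2  0. ] turn 0.6783
[ 0.01778529 -0.04376425  0.11850879]
```

```bash
python3 -m pendant '[85,0,0,0,-0.08, 85,0,0,0,-0.06, 85,-40,0,0,0, 85,-40,0,0,0, 85,0,0,0,0]'
python3 - <<'E'
from h import *
sidecore();sidecore();plan([.5649,.031,.009],V)
E
```

```text
clock: 11.42
tcp_pos: [0.5667, 0.0305, 0.092]
orientation: [0.688, 1.455, -0.683]
contact_force: [-0.8, 0.7, -0.8]
grip_width: 0.085
side core: score 0.92 n 1034 offset at mid 0.0255 rel deg -1.9 zc 0.0287 along [np.float64(-0.0482), np.float64(0.0284), np.float64(0.1029)]
side line offset 0.0007 slope deg -0.08 104
side core: score 0.86 n 1008 offset at mid 0.0253 rel deg -2.1 zc 0.0286 along [np.float64(-0.0483), np.float64(0.0288), np.float64(0.1024)]
side line offset 0.0007 slope deg -0.08 104
clock 11.625 tcp [0.5637 0.0305 0.0882] F [-0.9  0.1  0.4] grip 0.0847
tool x [-0.002 -0.    -1.   ] shift mm [79.2  1.4  0.4] turn 0.8183
```

```bash
python3 -m pendant '[85,0,0,0,0.175, 85,0,0,0,0.175, 85,0,0,0,0.175, 85,0,0,0,0.175, 85,0,0,0,0.175, 85,0,0,0,0.175, 85,0,0,0,0.175, 85,0,0,0,0.175, 85,0,0,0,0.175, 85,0,0,0,0.175, 85,0,0,0,0]'
python3 - <<'E'
from h import *
o=np.array([.5329,.0093]); plan(np.r_[o+V*.029+N*.0254,.0095],V)
E
```

```text
clock: 13.0
tcp_pos: [0.5639, 0.0305, 0.0881]
orientation: [1.929, 0.508, -1.934]
contact_force: [0.1, 0.1, -0.7]
grip_width: 0.0852
clock 13.0 tcp [0.5639 0.0305 0.0881] F [ 0.1  0.1 -0.7] grip 0.0852
tool x [-0.002 -0.002 -1.   ] shift mm [78.6  0.1 -1.2] turn -0.93
```

```bash
python3 -m pendant '[85,25,0,-1,0, 85,25,0,0,0, 85,20,0,0,0, 85,9,0,0,0, 85,0,0,0,-0.08, 85,0,0,0,-0.07, 85,0,0,0,-0.03, 85,0,0,0,-0.02, 85,0,0,0,-0.01, 85,0,0,0,0]'
python3 - <<'E'
from h import *
sidecore();plan([.565,.0306,.0095],V)
E
```

```text
clock: 14.25
tcp_pos: [0.5658, 0.031, 0.0104]
orientation: [1.801, 0.681, -1.8]
contact_force: [0.2, 0.5, 1.0]
grip_width: 0.0852
side core: score 0.8 n 792 offset at mid 0.0262 rel deg -0.62 zc 0.0284 along [np.float64(-0.0491), np.float64(0.0056), np.float64(0.1055)]
side line offset 0.0011 slope deg -2.01 104
clock 14.35 tcp [0.5658 0.031  0.0104] F [ 0.6 -0.1  1.3] grip 0.085
tool x [ 0. -0. -1.] shift mm [ 0.9 -0.2  0.8] turn -0.722
```

```bash
python3 -m pendant '[85,0,0,0,-0.01, 85,0,0,0,0, 85,0,0,0,0.08, 85,0,0,0,0.06, 85,-40,0,0,0, 85,-40,0,0,0, 85,0,0,0,0]'
python3 - <<'E'
from h import *
sidecore();sidecore(); o=np.array([.5329,.0093]); plan(np.r_[o+V*.029+N*.072,.09],V)
E
```

```text
clock: 15.22
tcp_pos: [0.5674, 0.031, 0.0927]
orientation: [1.887, 0.576, -1.878]
contact_force: [0.2, 0.5, 0.1]
grip_width: 0.0849
side core: score 0.78 n 1031 offset at mid 0.0259 rel deg 0.18 zc 0.0286 along [np.float64(-0.0488), np.float64(0.0272), np.float64(0.1022)]
side line offset 0.0007 slope deg -0.91 104
side core: score 0.79 n 1040 offset at mid 0.0259 rel deg 0.19 zc 0.0288 along [np.float64(-0.0486), np.float64(0.0278), np.float64(0.103)]
side line offset 0.0007 slope deg -0.86 104
clock 15.425 tcp [0.5646 0.0312 0.0892] F [-0.4 -0.2 -0.1] grip 0.0852
tool x [-0.002 -0.    -1.   ] shift mm [ -0.9 -34.6 -30.7] turn -0.8512
```

```bash
python3 -m pendant '[70,0,0,0,-0.17, 70,0,0,0,-0.17, 70,0,0,0,-0.17, 70,0,0,0,-0.17, 70,0,0,0,-0.17, 70,0,0,-23,0, 70,0,0,-24,0, 70,30,0,0,0, 70,30,0,0,0, 70,13,0,0,0, 70,0,0,0,0]'
python3 - <<'E'
from h import *
o=np.array([.5329,.0093]); plan(np.r_[o+V*.029+N*.040,.0165],V)
E
```

```text
clock: 16.8
tcp_pos: [0.5706, 0.0772, 0.0161]
orientation: [1.301, 1.148, -1.305]
contact_force: [0.0, 0.1, 0.8]
grip_width: 0.07
clock 16.8 tcp [0.5706 0.0772 0.0161] F [0.  0.1 0.8] grip 0.07
tool x [-0.003 -0.001 -1.   ] shift mm [-0.3  0.1 32.1] turn -0.002
```

```bash
python3 -m pendant '[70,0,0,5,0, 70,0,0,5,0, 70,0,0,3,0, 70,0,0,3,0, 70,0,0,3,0, 70,0,0,3,0, 70,0,0,3,0, 70,0,0,3,0, 70,0,0,2,0, 70,0,0,1,0, 70,0,0,1,0, 70,0,0,0,0]'
python3 - <<'E'
from h import *
sidecore();o=np.array([.5329,.0093]); plan(np.r_[o+V*.029+N*.031,.0165],V)
E
```

```text
clock: 18.3
tcp_pos: [0.5675, 0.0458, 0.0173]
orientation: [1.302, 1.146, -1.302]
contact_force: [0.3, 0.2, -0.0]
grip_width: 0.0698
side core: score 0.75 n 987 offset at mid 0.0097 rel deg 0.14 zc 0.0285 along [np.float64(-0.0478), np.float64(0.0262), np.float64(0.1026)]
side line offset 0.001 slope deg -0.01 87
clock 18.4 tcp [0.5675 0.0459 0.0173] F [ 0.6  0.7 -0.5] grip 0.07
tool x [-0.  0. -1.] shift mm [ 0.8 -0.7  9.7] turn -0.0017
```

```bash
python3 -m pendant '[70,0,0,2,0, 70,0,0,2,0, 70,0,0,2,0, 70,0,0,1,0, 70,0,0,1,0, 70,0,0,0.5,0, 70,0,0,0,0]'
python3 - <<'E'
from h import *
sidecore();sidecore();o=np.array([.5329,.0093]); plan(np.r_[o+V*.029+N*.031,.0165],V)
E
```

```text
clock: 19.27
tcp_pos: [0.5664, 0.0374, 0.0173]
orientation: [1.302, 1.146, -1.302]
contact_force: [0.4, 0.1, 0.1]
grip_width: 0.0697
side core: score 0.91 n 1036 offset at mid 0.0013 rel deg 0.05 zc 0.0285 along [np.float64(-0.0486), np.float64(0.0271), np.float64(0.1029)]
side line offset 0.0001 slope deg -0.24 82
side core: score 0.78 n 993 offset at mid 0.0013 rel deg 0.29 zc 0.0287 along [np.float64(-0.0472), np.float64(0.0282), np.float64(0.1026)]
side line offset 0.0001 slope deg -0.23 82
clock 19.475 tcp [0.5664 0.0375 0.0172] F [-0.   0.4  0.3] grip 0.0699
tool x [-0.  0. -1.] shift mm [ 0.7 -0.7  1.2] turn -0.0016
```

```bash
python3 -m pendant '[70,0,0,-10,0, 70,0,0,-12,0, 70,-45,0,0,0, 0,-45,0,0,0, 0,0,-13.5,-50,0, 0,0,-13.5,-50,0, 0,0,-13.5,-50,0, 0,0,-13.5,-50,0, 0,0,-13.5,-50,0, 0,0,-13.5,-50,0, 0,0,0,0,0, 0,0,0,0,0]'
python3 - <<'E'
from h import *
sidecore(); im,d=viewer.grab_frame("top"); p,v=line(im)
save("top6.png",cv2.resize(im[140:300,150:450],None,fx=2.66,fy=2.66,interpolation=cv2.INTER_CUBIC)); plan([.5266,.3672,.06],V)
for c in("top","side"):
    viewer.grab_frame(c); print([(round(x["score"],2),np.round(x["location"],4).tolist()) for x in nets.look_for("release_top",c)])
E
```

```text
clock: 20.98
tcp_pos: [0.5264, 0.3673, 0.1071]
orientation: [1.301, 1.147, -1.302]
contact_force: [0.4, -0.7, 0.0]
grip_width: -0.0001
side core: score 0.94 n 1090 offset at mid 0.0013 rel deg 0.25 zc 0.0284 along [np.float64(-0.0487), np.float64(0.0276), np.float64(0.1032)]
side line offset -0.0002 slope deg -0.38 91
line [0.5311 0.0094] deg -7.43 30 std 0.00562
clock 21.125 tcp [0.5274 0.3655 0.1074] F [0.2 0.1 0.7] grip 0.0001
tool x [ 0.    -0.001 -1.   ] shift mm [47.4 -1.  -1.7] turn -0.004
[(0.65, [0.3813, 0.363, 0.0441]), (0.57, [0.6794, 0.2954, 0.0457]), (0.5, [0.523, 0.3673, 0.0463])]
[(0.63, [0.4792, 0.5002, 0.0427]), (0.58, [0.3832, 0.3587, 0.0403]), (0.42, [0.3007, 0.4673, 0.0446]), (0.25, [0.5378, -0.0667, 0.052])]
```

View pics/top6.png

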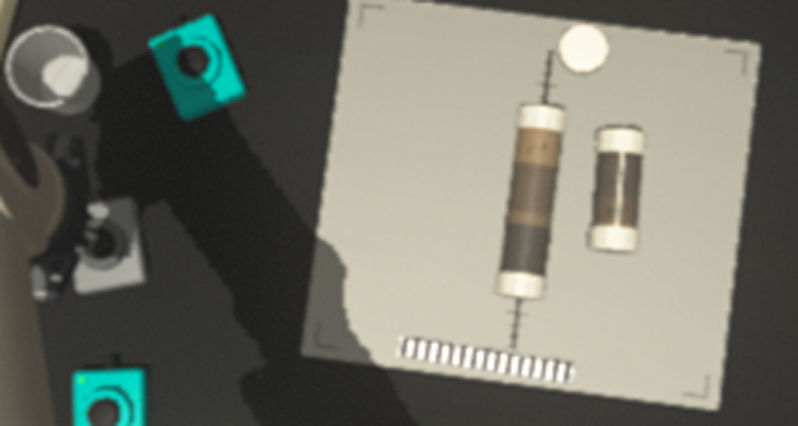

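The core lies over the line, its caps at crop (541,118) and (520,284), with line ends showing past both caps. I'll check the offset against the original line fit, then press.

```bash
python3 - <<'E'
from h import *
im,d=viewer.grab_frame("top"); core(im,[(353.4,184.4),(345.5,246.8)],np.array([.5329,.0093]),V); plan([.525,.3665,.060],V)
E
```

```text
cap [353.2 183.6] [347, 180, 14, 8, 98]
cap [345.2 246.6] [339, 243, 14, 9, 100]
mid [0.5649 0.0066] cap dist 0.1443 offset from line [0.0014 0.0012] along 0.0321 rel deg 0.07
clock 21.375 tcp [0.5271 0.3665 0.1074] F [0.9 0.4 0.4] grip 0.0002
tool x [ 0.  0. -1.] shift mm [47.4 -2.1  0.3] turn -0.0028
```

```bash
python3 -m pendant '[0,25,-2,0,0, 0,22,0,0,0, 0,10,0,0,0, 0,5,0,0,0, 0,2,0,0,0, 0,0,0,0,0]'; python3 -c "
from h import *
plan([.525,.3665,.038],V)"
```

```text
clock: 22.12
tcp_pos: [0.5252, 0.3673, 0.0439]
orientation: [1.303, 1.146, -1.302]
contact_force: [-0.9, -1.1, 2.7]
grip_width: -0.0004
clock 22.125 tcp [0.5252 0.3673 0.0439] F [-0.9 -1.1  2.7] grip -0.0004
tool x [ 0.  0. -1.] shift mm [ 5.9 -0.1  0.9] turn -0.0019
```

```bash
python3 -m pendant '[0,3,0,0,0, 0,2,0,0,0, 0,1,0,0,0, 0,1,0,0,0, 0,1,0,0,0, 0,0,0,0,0, 0,0,0,0,0]'
```

```text
clock: 23.0
tcp_pos: [0.5255, 0.3676, 0.0378]
orientation: [1.304, 1.147, -1.301]
contact_force: [-6.3, -4.2, 21.5]
grip_width: -0.0004
```

The force rose well past 5 N at z = 0.038, so the button is at its stop. I'll release and look.

```bash
python3 -m pendant '[0,-4,0,0,0, 0,-8,0,0,0, 0,-30,0,0,0, 0,-50,0,0,0, 0,0,0,-50,0, 0,0,0,-50,0, 0,0,0,0,0, 0,0,0,0,0]'
python3 - <<'E'
from h import *
im,d=viewer.grab_frame("top"); core(im,[(353.4,184.4),(345.5,246.8)],np.array([.5329,.0093]),V)
save("top7.png",im); im=sidecore(); save("side7.png",cv2.resize(im[120:340,230:450],None,fx=2.7,fy=2.7,interpolation=cv2.INTER_CUBIC)); plan([.525,.3665,.038],V)
for n in("short_core","scale_bar","spare_cap","beaker","jar"):
    print(n,[np.round(x["location"],3).tolist() for x in nets.look_for(n,"top")[:1]+nets.look_for(n,"side")[:1]])
E
```

```text
clock: 24.0
tcp_pos: [0.5373, 0.4658, 0.1267]
orientation: [1.301, 1.146, -1.303]
contact_force: [0.3, -0.5, -0.6]
grip_width: -0.0001
cap [353.2 183.6] [347, 180, 14, 8, 98]
cap [345.2 246.6] [339, 243, 14, 9, 100]
mid [0.5649 0.0066] cap dist 0.1443 offset from line [0.0014 0.0012] along 0.0321 rel deg 0.07
side core: score 0.88 n 1005 offset at mid 0.0015 rel deg 0.06 zc 0.0286 along [np.float64(-0.0476), np.float64(0.0294), np.float64(0.103)]
side line offset -0.0002 slope deg -0.39 92
clock 24.15 tcp [0.538  0.4648 0.1273] F [ 0.2  0.9 -1.1] grip 0.0001
tool x [-0.    -0.001 -1.   ] shift mm [89.4 -0.2 99. ] turn -0.0038
short_core [[0.569, -0.065, 0.044]]
scale_bar [[0.426, 0.045, 0.015], [0.427, 0.04, 0.015]]
spare_cap [[0.693, -0.032, 0.028], [0.695, -0.046, 0.026]]
beaker [[0.675, 0.415, 0.037]]
jar [[0.294, -0.304, 0.075], [0.295, -0.328, 0.058]]
```

View pics/side7.png

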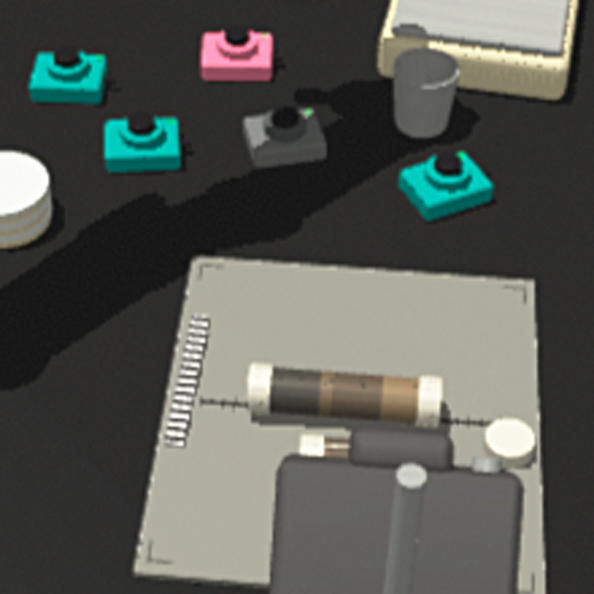

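The button at crop (288,120) stands up again. The core lies on the line, and the other things are where they were. Handing in.

```bash
python3 -c "
from bench import r
print(r.hand_in())"
```

```text
the job is handed in; nothing more can be done
None
```

The long core lies along the focus line, I pressed and released the camera button, and the job is handed in at about 24 s on the clock.

- **Rolling:** I pushed the core's side with two spread fingertips. Pushing alone did not change its roughly 1.5° tilt to the line. I straightened it with the open fingertips touching opposite sides. The first try overshot to -2°, and the second brought it to about 0.2°. Then I pushed it slowly onto the line.
- **Core position:** The last checks put its middle 1.3 mm (top camera) and 1.5 mm (side camera) left of the line, 0.1° from parallel. I did not correct that small offset. The side camera's own line fit differs from the top one by about 0.4°.
- **Button:** I pressed the grey box's button with shut fingers until they stopped at z = 0.038 m, 6 mm down. The force was 21 N against the 5 N spring, so it reached its stop. The last picture shows it up again. I did not read the button's travel directly.
- **Other things:** The short core, scale bar, spare cap, beaker and jar measured where they were at the start, within the networks' few-millimetre accuracy. The side camera did not report the short core or the beaker in that last check, but the top camera did. The robot was clear of everything at hand-in.

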